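# Match the clay pots to their saucers

## Task

Stand each of the four clay pots upright in the clay saucer that matches it in shape and size: round pots in round saucers and square pots in square saucers with their sides in line, the smaller in the smaller and the larger in the larger. Each must sit flat on the floor of its saucer; set the pots down gently, never drop them. Leave the saucers and the black plastic pot where they are.

Things in the scene. Friction and masses are not known exactly. Their poses are not given: they have to be found in the camera images.
- pot_round_large: the larger of the two round clay pots, plain terracotta, empty and standing upright, loose, about 130 g: 62 mm high, tapering, 46 mm across at the foot, with a straight collar 66 mm across and 16 mm high round the mouth (grip it across the collar from above). Origin: centre of its underside; z up. Yaw does not matter.
- pot_round_small: the smaller of the two round clay pots, plain terracotta, empty and standing upright, loose, about 45 g: 42 mm high, tapering, 28 mm across at the foot, with a straight collar 42 mm across and 13 mm high round the mouth (grip it across the collar from above). Origin: centre of its underside; z up. Yaw does not matter.
- pot_square_large: the larger of the two square clay pots, plain terracotta, empty and standing upright, loose, about 140 g: 58 mm high, tapering, 42 x 42 mm at the foot, with a straight square collar 60 x 60 mm and 15 mm high round the mouth (grip it across two facing flat sides from above). Origin: centre of its underside; z up. x and y run square to its sides, so it is the same after every quarter turn.
- pot_square_small: the smaller of the two square clay pots, plain terracotta, empty and standing upright, loose, about 50 g: 40 mm high, tapering, 28 x 28 mm at the foot, with a straight square collar 40 x 40 mm and 13 mm high round the mouth (grip it across two facing flat sides from above). Origin: centre of its underside; z up. x and y run square to its sides, so it is the same after every quarter turn.
- saucer_round_large: the larger of the two round clay saucers, plain terracotta, flat on the bench, loose, about 90 g: a shallow dish 77 mm across at the rim and 15 mm high; its flat inner floor is 5 mm above its underside and 62 mm across. Origin: centre of its underside; z up.
- saucer_round_small: the smaller of the two round clay saucers, plain terracotta, flat on the bench, loose, about 45 g: a shallow dish 59 mm across at the rim and 13 mm high; its flat inner floor is 5 mm above its underside and 44 mm across. Origin: centre of its underside; z up.
- saucer_square_large: the larger of the two square clay saucers, plain terracotta, flat on the bench, loose, about 100 g: a shallow dish 73 x 73 mm at the rim and 15 mm high; its flat inner floor is 5 mm above its underside and 58 x 58 mm. Origin: centre of its underside; z up. x and y run square to its sides.
- saucer_square_small: the smaller of the two square clay saucers, plain terracotta, flat on the bench, loose, about 60 g: a shallow dish 59 x 59 mm at the rim and 13 mm high; its flat inner floor is 5 mm above its underside and 44 x 44 mm. Origin: centre of its underside; z up. x and y run square to its sides.
- nursery_pot: a thin-walled square pot of black plastic, empty, 68 x 68 mm at the rim, 50 x 50 mm at the foot, 70 mm high, 30 g, standing loose among the clay ones; it is to stay where it is. A spray bottle, a seedling tray and a hand fork stand farther back, beyond the work. Origin: centre of its underside; z up.
Not all that is in view belongs to the job. Leave any blue or yellow look-alike of the pot_square_small alone.

How it is judged:
At the end, for the whole second after the job is handed in: Each clay pot stands at rest in the saucer of its own shape and size: centres within 12 mm, its foot on the saucer's floor (pot origin 2 to 8.5 mm above saucer origin), pot and saucer upright within 0.1 rad, and each square pot's sides in line with its saucer's within 0.26 rad (any quarter turn) (horizontal distance between pot_round_large and saucer_round_large below 0.012 m and z of pot_round_large in the frame of saucer_round_large between 0.002 and 0.0085 m and angle between each of pot_round_large, saucer_round_large, pot_round_small, saucer_round_small, pot_square_large, saucer_square_large, pot_square_small, saucer_square_small's own z axis and vertical below 0.1 rad and linear speed of each of pot_round_large, pot_round_small, pot_square_large, pot_square_small below 0.02 m/s and horizontal distance between pot_round_small and saucer_round_small below 0.012 m and z of pot_round_small in the frame of saucer_round_small between 0.002 and 0.0085 m and horizontal distance between pot_square_large and saucer_square_large below 0.012 m and z of pot_square_large in the frame of saucer_square_large between 0.002 and 0.0085 m and (angle between the x axis of pot_square_large and the x axis of saucer_square_large, either way round below 0.26 rad or angle between the x axis of pot_square_large and the y axis of saucer_square_large, either way round below 0.26 rad) and horizontal distance between pot_square_small and saucer_square_small below 0.012 m and z of pot_square_small in the frame of saucer_square_small between 0.002 and 0.0085 m and (angle between the x axis of pot_square_small and the x axis of saucer_square_small, either way round below 0.26 rad or angle between the x axis of pot_square_small and the y axis of saucer_square_small, either way round below 0.26 rad)); the robot touches nothing.
It fails at once if a clay pot is dropped or knocked over (it moves at more than 0.6 m/s out of the fingers, as after a fall of about 18 mm) ((linear speed of pot_round_large above 0.6 m/s and contact force between pot_round_large and the fingers below 0.05 N) or (linear speed of pot_round_small above 0.6 m/s and contact force between pot_round_small and the fingers below 0.05 N) or (linear speed of pot_square_large above 0.6 m/s and contact force between pot_square_large and the fingers below 0.05 N) or (linear speed of pot_square_small above 0.6 m/s and contact force between pot_square_small and the fingers below 0.05 N)).
It fails at once if a saucer is moved more than 40 mm from where it lay (distance of any of saucer_round_large, saucer_round_small, saucer_square_large, saucer_square_small from where it was at the start of the episode above 0.04 m).
It fails at once if the black plastic pot is moved more than 30 mm or tipped (distance of nursery_pot from where it was at the start of the episode above 0.03 m or angle between nursery_pot's own z axis and vertical above 0.35 rad).
It also fails if it takes over 109 s, if anything falls off the work surface, if the arm or the gripper's body presses on something with over 40 N, if the wrist force passes 120 N, or if a joint passes its speed limit or range.

## Robot

A 6-joint arm with a two-finger parallel gripper is mounted at the origin on the work surface. World frame = base frame: x ahead of the robot, y to its left, z up, the work surface at z = 0. Lengths are in m, angles in rad, forces in N, time in s.
With the tool pointing down it reaches from about 0.35 to 0.975 m from the base axis. Payload 4.9 kg.
Tool frame: the origin (TCP) lies at the centre of the arm's flange, where the gripper is bolted on; the fingertips stand 173 mm ahead of it and the grasp point (between the pads) lies 155 mm ahead of it; z points along the fingers, x is the direction in which the jaws open and shut, and the axes are right-handed (so a half turn about z gives the same grasp; the last joint's range is limited). The gripper opens to 85 mm and grips with 20 to 120 N. Pads are 22 mm wide; open, the fingers measure 114 mm over their backs; the gripper's body (76 mm by 85 mm) begins 54 mm behind the grasp point. The pads swing forward as they close: fully open they stand 13 mm farther back than shut.
Start: joints at [1.099, 0.053, 1.613, -0, 1.476, -0.119], TCP at [0.216, 0.586, 0.405] pointing down, gripper open.
Joint ranges: [-3.01, 3.01], [-1.01, 2.22], [0.06, 2.58], [-1.02, 4.17], [0.09, 2.62], [-3.14, 3.14]. Speed limits (rad/s): [2.57, 2.57, 3.14, 3.14, 3.14, 3.14].

## Interface

Orientations are given as a rotation vector (axis times angle).
In Python, from rig import sensors, snapshot, camera_info, arm gives the robot as it stands. The module is installed in compiled form; this text tells all that it offers.
- The arm moves only by the shell command python3 -m inch 'ROWS' [FORCE]. ROWS is JSON, a list of rows, each a list of 3 entries, a list of its own where there are three numbers: the shift along the tool's x, y, z in m, then the turn, a rotation vector about the tool's x, y, z in rad, then the finger opening in m, from 0 to 0.0854. In form: [[[dx, dy, dz], [ax, ay, az], grip], ...]. A call has 1 to 12 rows; each row is the pose to reach, as a shift and turn from the pose commanded when the call began, along the tool's axes at that moment; what a row does not reach only later rows make up. A row lasts 1/12 s, in which the tool goes at most 41.7 mm and 7.16 degrees, less where a joint would pass 70% of its speed; a pose out of reach is approached as far as the arm can. A call with a gripper value outside its range is refused whole. The fingers move at their own pace and stop on an object; FORCE is the grip in N (left out, the last holds). Time passes only in rows, so rows that repeat a pose let the fingers close. It gives the time, the measured TCP pose, the force and the opening at its end, in the units of the state.
- sensors.state(): the state, without advancing time (a new reading comes with each control period).
- snapshot(name): name is "side" or "top" or "wrist"; returns (picture, depth): 480x640x3 uint8, red, green, blue; 480x640 float32, m along the optical axis (not along the pixel's ray), 0 where there is no reading.
- camera_info(name): a dict with "camera_matrix" (3x3 intrinsics, pixels), "T" (4x4, takes a point from camera to world coordinates). Camera axes: x right, y up, looking along -z (the intrinsics and any distortion apply to the point x, -y, -z); pixel columns grow to the right and rows downward; lengths in m; the calibration is good to about 2 mm. A picture is of the moment at which its call begins: read the wrist's pose just before it. camera_info takes no time and is no camera call; for the wrist camera it gives the pose at the moment of the call.
- arm.sign_off(): hands the job in, once; it reports no verdict.
The state is a dict: "time": time; "joint_pos": joint angles; "joint_velocities": joint speeds; "joint_torque": joint torques, N m; "tcp_pos": TCP position; "ee_rot": TCP orientation; "wrist_force": force on the tool from outside, world axes, zero at the start; "moment": the same for the moment, N m; "opening": opening from 0.0 (shut) to 1.0 (fully open).
Only numpy, scipy, OpenCV 4.12 (cv2) and the standard library are available. Lean on these libraries where they do the work, as an engineer would, in place of code of your own. Each camera call takes 0.05 s, during which the arm holds its last target.

## Working session

There is one attempt and no reset: what is moved stays moved. The work goes in short steps, Python scripts to look and compute and a shell command to move; the robot and the scene stay as the last step left them, time stands still between calls to the robot, and variables do not carry over. Pictures are saved under pics/ and viewed, and the job is handed in when it is done.

```bash
mkdir -p pics; python3 - <<'E'
from rig import sensors, snapshot, camera_info
import cv2, numpy as np
print(sensors.state())
for n in ("top","side","wrist"):
    ci=camera_info(n); p,d=snapshot(n)
    print(n,ci["camera_matrix"],np.round(ci["T"],4).tolist())
    cv2.imwrite(f"pics/{n}0.png",p[:,:,::-1]); np.save(f"pics/{n}0.npy",d)
E
```

```text
{'time': 0.0, 'joint_pos': array([ 1.09901926e+00,  5.33326836e-02,  1.61432903e+00, -1.71342760e-05,
        1.47598452e+00, -1.19017624e-01]), 'joint_velocities': array([ 0.00121749, -0.00294432, -0.00036647, -0.00084446, -0.00121131,
        0.00099732]), 'joint_torque': array([ 1.06839427e-03, -3.93669176e+01, -3.70178568e+01, -3.08228289e-05,
        7.05790822e-03, -6.82876518e-06]), 'tcp_pos': array([0.21581376, 0.58625859, 0.40345672]), 'ee_rot': array([ 2.5759579 ,  1.79662772, -0.0028327 ]), 'wrist_force': array([-0.41744594,  0.89337737, -0.08270293]), 'moment': array([-0.05451568,  0.01735537, -0.01220465]), 'opening': 1.001124704847443}
top [[463.49458155   0.         319.64355757]
 [  0.         463.49458155 236.31585959]
 [  0.           0.           1.        ]] [[-0.0267, 0.9972, -0.0704, 0.4508], [-0.9993, -0.0284, -0.0234, -0.0048], [-0.0253, 0.0698, 0.9972, 0.9686], [0.0, 0.0, 0.0, 1.0]]
side [[502.18721235   0.         319.9487693 ]
 [  0.         502.18721235 249.1981203 ]
 [  0.           0.           1.        ]] [[0.7885, 0.3303, -0.5188, -0.0891], [-0.6148, 0.3998, -0.6799, -0.7988], [-0.0172, 0.855, 0.5183, 0.6648], [0.0, 0.0, 0.0, 1.0]]
wrist [[400.64203194   0.         317.52365781]
 [  0.         400.64203194 240.16652625]
 [  0.           0.           1.        ]] [[0.3454, -0.8889, -0.3009, 0.1374], [0.9384, 0.3265, 0.1126, 0.6159], [-0.0019, -0.3213, 0.947, 0.3721], [0.0, 0.0, 0.0, 1.0]]
```

View pics/top0.png

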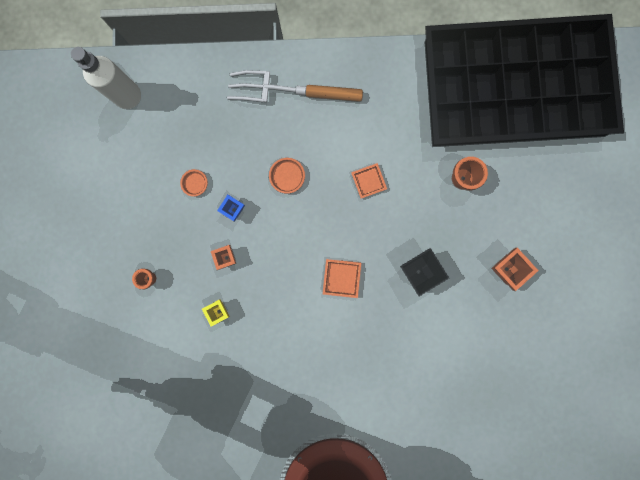

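View pics/side0.png

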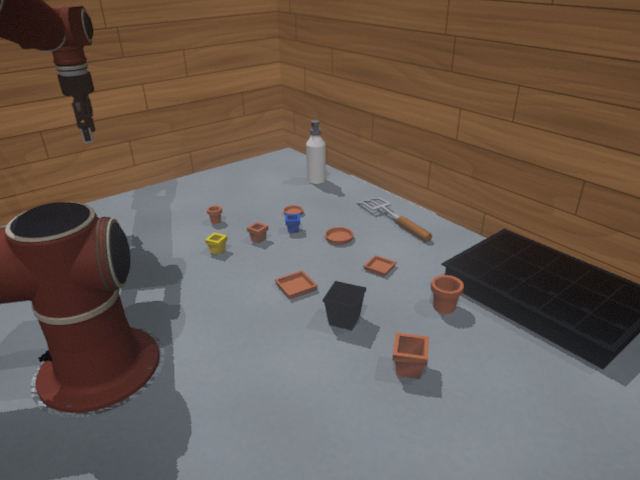

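View pics/wrist0.png

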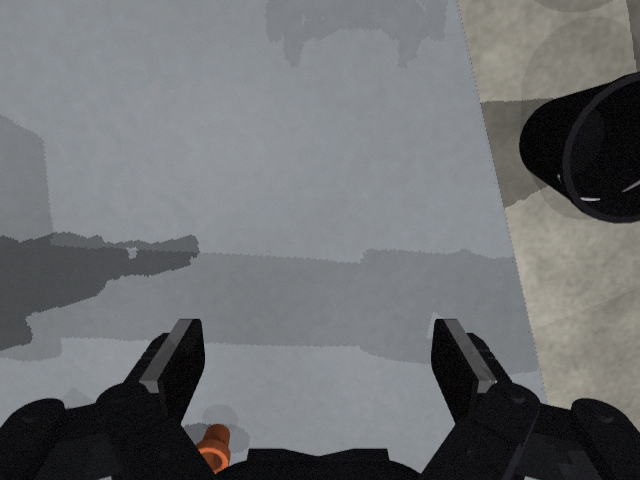

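Candidates in the top view (pixel positions):
- **Pots:** small square clay (223,257), with look-alikes in blue (231,207) and yellow (215,313). Small round (143,279), large round (470,173), large square (516,269).
- **Saucers:** small round (194,183), large round (287,176), small square (369,181), large square (342,278).
- **Leave alone:** the black nursery pot (425,271).

Next I'll measure them.

```bash
cat > h.py <<'E'
import numpy as np, cv2
from rig import sensors, snapshot, camera_info
from scipy.spatial.transform import Rotation as R
def rays(ci,uv):
    K=ci["camera_matrix"];T=np.array(ci["T"]);uv=np.asarray(uv,float).reshape(-1,2)
    d=np.c_[(uv[:,0]-K[0][2])/K[0][0],-(uv[:,1]-K[1][2])/K[1][1],-np.ones(len(uv))]
    return T[:3,3],d@T[:3,:3].T
def plane(ci,uv,z):
    o,d=rays(ci,uv);return o+d*((z-o[2])/d[:,2])[:,None]
def cloud(ci,uv,dep):
    o,d=rays(ci,uv);return o+d*np.asarray(dep)[:,None]
def omask(p):
    h=cv2.cvtColor(p,cv2.COLOR_RGB2HSV)
    return (((h[:,:,0]<14)|(h[:,:,0]>174))&(h[:,:,1]>110)&(h[:,:,2]>50)).astype(np.uint8)
def rect(P):
    (c,s,a)=cv2.minAreaRect((P[:,:2]*1000).astype(np.float32))
    return np.round(c,1),np.round(s,1),round(a%90,1)
def tool(yaw): # tool pointing down, tool x at yaw in world
    c,s=np.cos(yaw),np.sin(yaw)
    return np.array([[c,s,0],[s,-c,0],[0,0,-1]])
def go(x,y,z,yaw_deg):
    "shift so that grasp point (155 ahead) at x,y,z with tool x axis at yaw (mod 180)"
    s=sensors.state();M=R.from_rotvec(s["ee_rot"]).as_matrix()
    cur=np.degrees(np.arctan2(M[1,0],M[0,0]))
    dy=(yaw_deg-cur+90)%180-90
    G=tool(np.radians(cur+dy)); tcp=np.array([x,y,z+0.155])
    sh=M.T@(tcp-s["tcp_pos"]); rv=R.from_matrix(M.T@G).as_rotvec()
    print("t",round(s["time"],2),"tcp",s["tcp_pos"].round(4),"yaw",round(cur,1),"tilt",M[:,2].round(4),"j6",s["joint_pos"][5].round(2),"F",s["wrist_force"].round(1),"op",round(float(s["opening"])*85.4,1))
    print("shift",sh.round(4),"turn",rv.round(3))
    print("rows>=",round(np.linalg.norm(sh)/.0417,1),round(np.degrees(np.linalg.norm(rv))/7.16,1))
E
python3 - <<'E'
from h import *
ci=camera_info("top");p=cv2.imread("pics/top0.png")[:,:,::-1].copy();d=np.load("pics/top0.npy")
# bench check
uv=[(300,330),(400,350),(250,130),(560,220)]
print(cloud(ci,uv,[d[v,u] for u,v in uv]).round(4))
m=omask(p);n,l,st,c=cv2.connectedComponentsWithStats(m)
for i in range(1,n):
    if not 200<st[i,4]<6000: continue
    v,u=np.nonzero(l==i);P=cloud(ci,np.c_[u,v],d[v,u])
    z=P[:,2];top=np.percentile(z,97)
    Q=P[z>top-.006]
    cn=max(cv2.findContours((l==i).astype(np.uint8),0,cv2.CHAIN_APPROX_NONE)[0],key=len).reshape(-1,2)
    print(c[i].round(),st[i,4],"ztop",top.round(4),"cloud",*rect(Q),"plane",*rect(plane(ci,cn,top)))
E
```

```text
[[ 3.261e-01  6.380e-02  0.000e+00]
 [ 2.808e-01 -1.406e-01  1.000e-04]
 [ 7.514e-01  1.608e-01 -6.000e-04]
 [ 5.388e-01 -4.810e-01  5.000e-04]]
[470. 173.] 812 ztop 0.0632 cloud [ 632.4 -283.7] [65.3 62.6] 88.8 plane [ 631.8 -281.7] [66.4 61.6] 88.1
[287. 175.] 965 ztop 0.0164 cloud [574.9  34.4] [249.7  73.7] 33.9 plane [648.1  83.2] [73.2 71.7] 88.2
[369. 181.] 740 ztop 0.0149 cloud [554.8 -69.1] [ 75.9 232.5] 76.3 plane [631.5 -87.1] [57.3 57.1] 18.2
[194. 182.] 546 ztop 0.0149 cloud [543.  157.3] [368.8  55.2] 51.9 plane [639.6 278.8] [52.8 55.2] 89.5
[223. 257.] 285 ztop 0.0423 cloud [477.9 116.2] [243.2  48.3] 88.6 plane [480.2 212.8] [39.1 39.4] 17.7
[516. 269.] 856 ztop 0.0597 cloud [ 427.6 -206. ] [ 80.2 397. ] 4.9 plane [ 441.5 -361. ] [60.9 59.7] 39.7
[342. 278.] 1210 ztop 0.0163 cloud [431.2 -24.9] [71.4 71.4] 82.5 plane [431.2 -24.9] [71.3 71.3] 82.4
[142. 278.] 266 ztop 0.0436 cloud [441.3 377.1] [41.3 38.2] 88.5 plane [441.9 375.4] [39.1 39.4] 44.6
[301. 468.] 474 ztop 0.0241 cloud [44.7 59.2] [ 6.7 21.7] 60.5 plane [61.6 65.4] [41.  72.3] 55.6
[368. 468.] 382 ztop 0.0175 cloud [235.1 -20.7] [428.2  60.9] 12.3 plane [ 60.3 -64.6] [86.8 33.4] 44.5
```

```bash
python3 - <<'E'
import cv2
p=cv2.imread("pics/top0.png")[150:340,110:270]
cv2.imwrite("pics/crop0.png",cv2.resize(p,None,fx=3,fy=3,interpolation=cv2.INTER_CUBIC))
E
```

```text
(no output)
```

View pics/crop0.png

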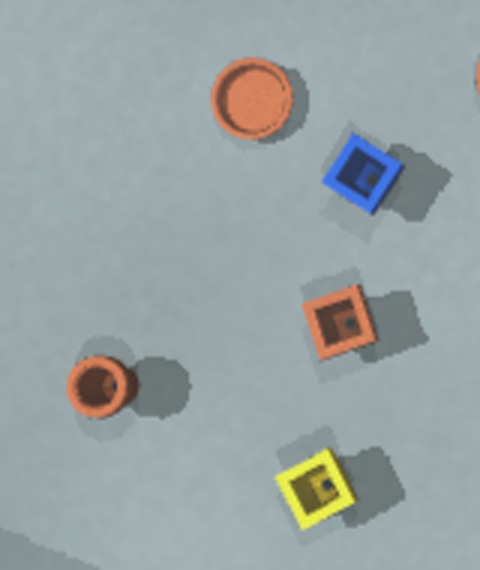

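The crop confirms it: the clay small square pot lies at (223,257), between the blue one above and the yellow one below. I'll filter the clouds for the final numbers, then start with the small round pot.

```bash
python3 - <<'E'
from h import *
ci=camera_info("top");p=cv2.imread("pics/top0.png")[:,:,::-1].copy();d=np.load("pics/top0.npy")
m=omask(p);n,l,st,c=cv2.connectedComponentsWithStats(m)
H={(470,173):('potRL',.062),(287,175):('sauRL',.015),(369,181):('sauSS',.013),(194,182):('sauRS',.013),(223,257):('potSS',.04),(516,269):('potSL',.058),(342,278):('sauSL',.015),(142,278):('potRS',.042)}
for i in range(1,n):
    k=[x for x in H if np.hypot(*(c[i]-x))<3]
    if not k: continue
    nm,h=H[k[0]]
    v,u=np.nonzero(cv2.dilate((l==i).astype(np.uint8),np.ones((3,3))));P=cloud(ci,np.c_[u,v],d[v,u])
    g=(abs(P[:,2]-h)<.0035); 
    P=P[g]; P=P[np.hypot(*(P[:,:2]-np.median(P[:,:2],0)).T)<.056]
    print(nm,c[i].round(),len(P),"z",np.median(P[:,2]).round(4),*rect(P))
# nursery, blue, yellow
hs=cv2.cvtColor(p,cv2.COLOR_RGB2HSV)
for nm,u0,v0 in (("nurs",425,271),("blue",231,207),("yel",215,313)):
    print(nm,cloud(ci,[(u0,v0)],[d[v0,u0]]).round(3), plane(ci,[(u0,v0)],.05).round(3))
go(.441,.376,.16,0)
E
```

```text
potRL [470. 173.] 347 z 0.0609 [ 632.2 -284.2] [64.  65.3] 59.0
sauRL [287. 175.] 253 z 0.0142 [647.7  83.5] [73.6 74.6] 88.8
sauSS [369. 181.] 268 z 0.0125 [631.9 -87.1] [58.7 58.5] 18.3
sauRS [194. 182.] 188 z 0.0122 [639.2 280.1] [56.7 55.8] 33.3
potSS [223. 257.] 224 z 0.0392 [480.3 214.2] [39.9 41. ] 18.2
potSL [516. 269.] 425 z 0.0569 [ 441.3 -362.8] [60.9 61.5] 40.3
sauSL [342. 278.] 332 z 0.0143 [430.8 -24.7] [72.6 72.5] 82.5
potRS [142. 278.] 177 z 0.0413 [441.4 377.4] [41.8 38.2] 88.5
nurs [[ 0.441 -0.198  0.005]] [[ 0.441 -0.188  0.05 ]]
blue [[0.586 0.202 0.007]] [[0.58  0.193 0.05 ]]
yel [[0.366 0.239 0.004]] [[0.37  0.228 0.05 ]]
t 0.15 tcp [0.2159 0.5863 0.4037] yaw 69.8 tilt [-8.0e-04 -1.4e-03 -1.0e+00] j6 -0.12 F [ 0.3 -0.3 -0.6] op 85.4
shift [-0.1194  0.284   0.0889] turn [1.000e-03 2.000e-03 1.218e+00]
rows>= 7.7 9.7
```

```bash
python3 -c "
from h import *
go(.4414,.377,.10,69.8)"
```

```text
t 0.15 tcp [0.2159 0.5863 0.4037] yaw 69.8 tilt [-8.0e-04 -1.4e-03 -1.0e+00] j6 -0.12 F [ 0.3 -0.3 -0.6] op 85.4
shift [-0.1183  0.284   0.1489] turn [-0.     0.002 -0.   ]
rows>= 8.2 0.0
```

```bash
python3 -m inch '[[[-0.03,0.071,0.037],[0,0,0],0.062],[[-0.06,0.142,0.075],[0,0,0],0.062],[[-0.09,0.213,0.112],[0,0,0],0.062],[[-0.1183,0.284,0.149],[0,0.002,0],0.062],[[-0.1183,0.284,0.149],[0,0.002,0],0.062],[[-0.1183,0.284,0.149],[0,0.002,0],0.062],[[-0.1183,0.284,0.149],[0,0.002,0],0.062],[[-0.1183,0.284,0.149],[0,0.002,0],0.062],[[-0.1183,0.284,0.149],[0,0.002,0],0.062],[[-0.1183,0.284,0.149],[0,0.002,0],0.062],[[-0.1183,0.284,0.149],[0,0.002,0],0.062]]' 30
python3 -c "
from h import *
go(.4414,.377,.037,69.8)
p,d=snapshot('wrist');cv2.imwrite('pics/w1.png',p[:,:,::-1])"
```

```text
time: 1.07
tcp_pos: [0.4415, 0.3773, 0.2555]
ee_rot: [-2.576, -1.795, -0.001]
wrist_force: [-0.1, 0.4, 0.6]
opening: 0.728
t 1.07 tcp [0.4415 0.3773 0.2555] yaw 69.7 tilt [-4.0e-04  1.9e-03 -1.0e+00] j6 -0.64 F [-0.1  0.4  0.6] op 62.2
shift [-0.0004  0.      0.0635] turn [-0.001 -0.002 -0.001]
rows>= 1.5 0.0
```

View pics/w1.png

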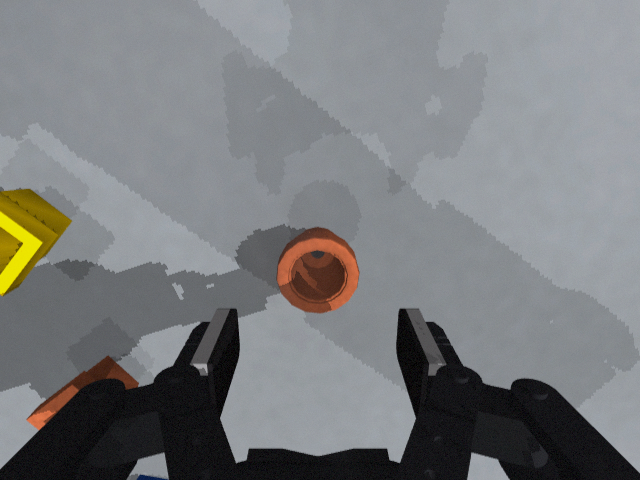

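The round small pot sits at (318,270), midway between the pads at columns 225 and 415. Now I'll descend and grip.

```bash
python3 -m inch '[[[0,0,0.02],[0,0,0],0.062],[[0,0,0.04],[0,0,0],0.062],[[0,0,0.055],[0,0,0],0.062],[[0,0,0.0635],[0,0,0],0.062],[[0,0,0.0635],[0,0,0],0.035],[[0,0,0.0635],[0,0,0],0.035],[[0,0,0.0635],[0,0,0],0.035],[[0,0,0.0635],[0,0,0],0.035],[[0,0,0.0635],[0,0,0],0.035],[[0,0,0.0635],[0,0,0],0.035]]' 30
python3 -m inch '[[[0,0,0],[0,0,0],0.035],[[0,0,-0.01],[0,0,0],0.035],[[0,0,-0.03],[0,0,0],0.035],[[0,0,-0.05],[0,0,0],0.035],[[0,0,-0.055],[0,0,0],0.035]]' 30
python3 -c "
from h import *
go(.6392,.2795,.10,69.7)
p,d=snapshot('wrist');cv2.imwrite('pics/w2.png',p[:,:,::-1])"
```

```text
time: 1.95
tcp_pos: [0.4419, 0.3776, 0.193]
ee_rot: [-2.576, -1.796, -0.005]
wrist_force: [-0.2, -0.3, -1.2]
opening: 0.478
time: 2.37
tcp_pos: [0.4428, 0.3781, 0.2516]
ee_rot: [-2.576, -1.796, -0.013]
wrist_force: [0.7, 0.3, 0.6]
opening: 0.475
t 2.37 tcp [0.4428 0.3781 0.2516] yaw 69.8 tilt [ 0.0061  0.0054 -1.    ] j6 -0.64 F [0.7 0.3 0.6] op 40.5
shift [-0.0246  0.2184 -0.0028] turn [ 0.004 -0.007  0.001]
rows>= 5.3 0.1
```

View pics/w2.png

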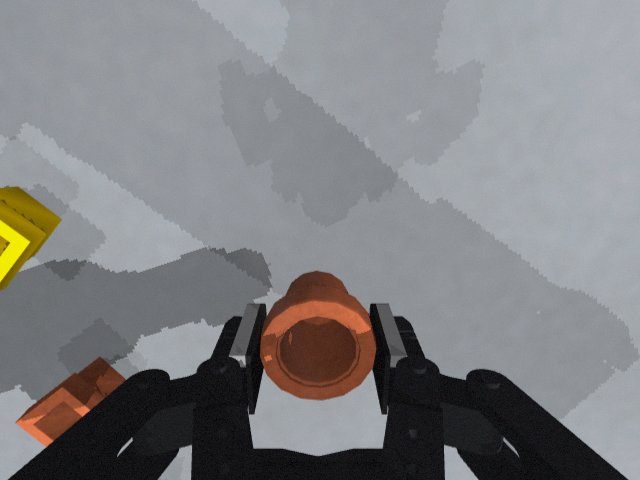

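The pot is held between the pads, with its rim centre at about (318,345). Next is the transfer over the small round saucer.

```bash
python3 -m inch '[[[-0.003,0.025,0],[0,0,0],0.035],[[-0.007,0.06,0],[0,0,0],0.035],[[-0.011,0.098,0],[0,0,0],0.035],[[-0.015,0.136,0],[0,0,0],0.035],[[-0.019,0.172,0],[0,0,0],0.035],[[-0.023,0.2,0],[0,0,0],0.035],[[-0.0246,0.2184,0],[0,0,0],0.035],[[-0.0246,0.2184,0],[0,0,0],0.035],[[-0.0246,0.2184,0],[0,0,0],0.035],[[-0.0246,0.2184,0],[0,0,0],0.035]]'
python3 -c "
from h import *
go(.6392,.2795,.044,69.7)
p,d=snapshot('wrist');cv2.imwrite('pics/w3.png',p[:,:,::-1])"
```

```text
time: 3.25
tcp_pos: [0.6373, 0.2789, 0.246]
ee_rot: [-2.575, -1.796, 0.0]
wrist_force: [-0.7, 0.5, -1.1]
opening: 0.483
t 3.25 tcp [0.6373 0.2789 0.246 ] yaw 69.8 tilt [-0.0014  0.0016 -1.    ] j6 -0.91 F [-0.7  0.5 -1.1] op 41.2
shift [0.0011 0.0017 0.047 ] turn [-0.002 -0.001  0.002]
rows>= 1.1 0.0
```

View pics/w3.png

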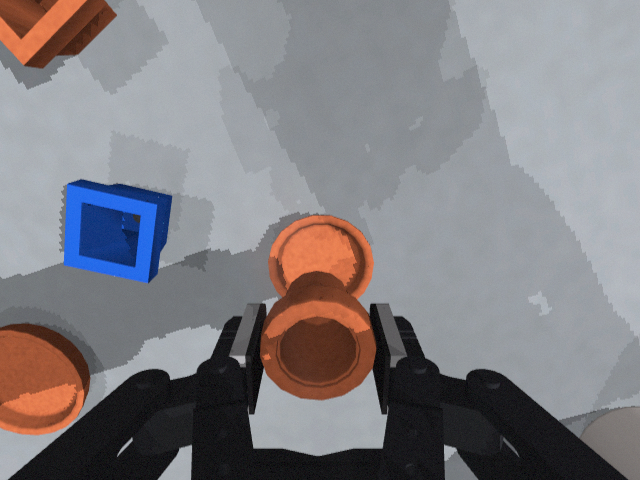

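The saucer is at (321,255), in line with the pot. I'll lower onto it.

```bash
python3 -m inch '[[[0.001,0.0017,0.01],[0,0,0],0.035],[[0.001,0.0017,0.023],[0,0,0],0.035],[[0.001,0.0017,0.034],[0,0,0],0.035],[[0.001,0.0017,0.041],[0,0,0],0.035],[[0.001,0.0017,0.044],[0,0,0],0.035],[[0.001,0.0017,0.0455],[0,0,0],0.035],[[0.001,0.0017,0.0465],[0,0,0],0.035],[[0.001,0.0017,0.0465],[0,0,0],0.035],[[0.001,0.0017,0.0465],[0,0,0],0.035]]'
python3 -c "
from h import *
go(.6392,.2795,.044,69.7)
ci=camera_info('side');p,d=snapshot('side');cv2.imwrite('pics/s4.png',cv2.resize(p[180:260,240:360,::-1],None,fx=5,fy=5))"
```

```text
time: 4.05
tcp_pos: [0.6403, 0.2793, 0.2013]
ee_rot: [-2.576, -1.797, -0.004]
wrist_force: [0.6, -0.5, -1.3]
opening: 0.478
t 4.05 tcp [0.6403 0.2793 0.2013] yaw 69.8 tilt [ 0.0018  0.0022 -1.    ] j6 -0.91 F [ 0.6 -0.5 -1.3] op 40.9
shift [-0.0002 -0.0011  0.0023] turn [ 0.001 -0.003  0.001]
rows>= 0.1 0.0
```

View pics/s4.png

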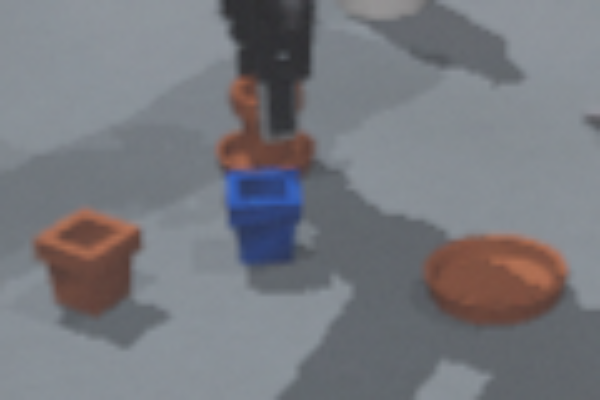

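```bash
python3 -m inch '[[[0,0,0.001],[0,0,0],0.035],[[0,0,0.001],[0,0,0],0.035],[[0,0,0.001],[0,0,0],0.035]]'
python3 -m inch '[[[0,0,0.001],[0,0,0],0.035],[[0,0,0.001],[0,0,0],0.035],[[0,0,0.001],[0,0,0],0.035]]'
python3 -m inch '[[[0,0,0.001],[0,0,0],0.035],[[0,0,0.001],[0,0,0],0.035],[[0,0,0.001],[0,0,0],0.035]]'
```

```text
time: 4.35
tcp_pos: [0.64, 0.2793, 0.1999]
ee_rot: [-2.576, -1.796, -0.003]
wrist_force: [-0.3, 0.0, -0.6]
opening: 0.478
time: 4.6
tcp_pos: [0.6399, 0.2792, 0.1985]
ee_rot: [-2.576, -1.796, -0.002]
wrist_force: [0.1, -0.8, -0.3]
opening: 0.481
time: 4.85
tcp_pos: [0.64, 0.2793, 0.1977]
ee_rot: [-2.576, -1.796, -0.003]
wrist_force: [0.6, 0.2, -0.7]
opening: 0.48
```

```bash
python3 -m inch '[[[0,0,0.001],[0,0,0],0.035],[[0,0,0.001],[0,0,0],0.035],[[0,0,0.001],[0,0,0],0.035]]'
python3 -m inch '[[[0,0,0.001],[0,0,0],0.035],[[0,0,0.001],[0,0,0],0.035],[[0,0,0.001],[0,0,0],0.035]]'
```

```text
time: 5.1
tcp_pos: [0.6402, 0.2793, 0.1976]
ee_rot: [-2.576, -1.797, -0.003]
wrist_force: [-2.8, -1.1, 5.2]
opening: 0.476
time: 5.35
tcp_pos: [0.6404, 0.2793, 0.1976]
ee_rot: [-2.576, -1.797, -0.003]
wrist_force: [-4.0, -2.5, 9.8]
opening: 0.475
```

Contact at 0.1977 m, about 5 mm above the pick height, so the foot is on the saucer floor. Now I'll release and rise.

```bash
python3 -m inch '[[[0,0,-0.001],[0,0,0],0.045],[[0,0,-0.001],[0,0,0],0.055],[[0,0,-0.001],[0,0,0],0.065],[[0,0,-0.001],[0,0,0],0.065],[[0,0,-0.015],[0,0,0],0.065],[[0,0,-0.04],[0,0,0],0.065],[[0,0,-0.06],[0,0,0],0.065],[[0,0,-0.06],[0,0,0],0.065],[[0,0,-0.06],[0,0,0],0.065]]'
python3 -c "
from h import *
go(.4803,.214,.10,108.3)
p,d=snapshot('wrist');cv2.imwrite('pics/w5.png',p[:,:,::-1])"
```

```text
time: 6.1
tcp_pos: [0.6407, 0.2794, 0.2585]
ee_rot: [2.577, 1.797, 0.009]
wrist_force: [-0.2, 1.0, -0.0]
opening: 0.758
t 6.1 tcp [0.6407 0.2794 0.2585] yaw 69.8 tilt [ 0.005   0.0033 -1.    ] j6 -0.91 F [-0.2  1.  -0. ] op 64.7
shift [-0.1168 -0.128   0.0025] turn [ 0.005 -0.003 -0.672]
rows>= 4.2 5.4
```

View pics/w5.png

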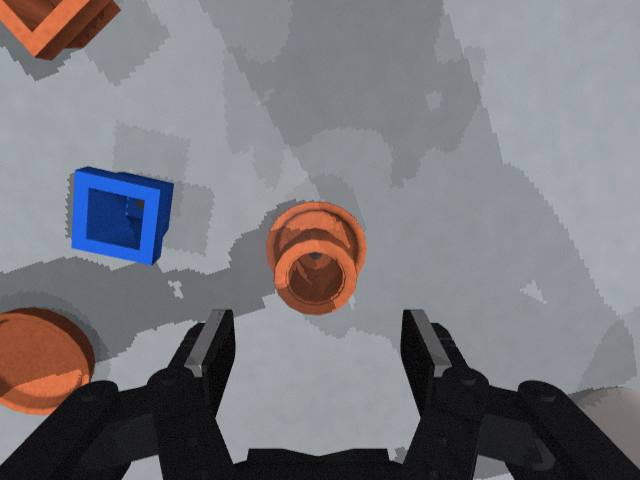

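The small round pot stands in its saucer, its rim at (315,277) inside the dish at (316,240). Next is the small square pot.

```bash
python3 -m inch '[[[-0.023,-0.026,0],[0,0,-0.12],0.065],[[-0.047,-0.051,0],[0,0,-0.24],0.065],[[-0.07,-0.077,0],[0,0,-0.36],0.065],[[-0.094,-0.102,0],[0,0,-0.48],0.065],[[-0.11,-0.12,0],[0,0,-0.6],0.065],[[-0.1168,-0.128,0],[0,0,-0.672],0.065],[[-0.1168,-0.128,0],[0,0,-0.672],0.065],[[-0.1168,-0.128,0],[0,0,-0.672],0.065],[[-0.1168,-0.128,0],[0,0,-0.672],0.065]]'
python3 -c "
from h import *
go(.4803,.214,.035,108.3)
p,d=snapshot('wrist');cv2.imwrite('pics/w6.png',p[:,:,::-1])"
```

```text
time: 6.9
tcp_pos: [0.48, 0.2139, 0.2551]
ee_rot: [-1.842, -2.544, -0.003]
wrist_force: [-0.1, 0.4, -0.1]
opening: 0.764
t 6.9 tcp [0.48   0.2139 0.2551] yaw 108.2 tilt [ 5.0e-04  1.8e-03 -1.0e+00] j6 -1.61 F [-0.1  0.4 -0.1] op 65.2
shift [-0.0001  0.0003  0.0651] turn [ 0.001 -0.002 -0.002]
rows>= 1.6 0.0
```

View pics/w6.png

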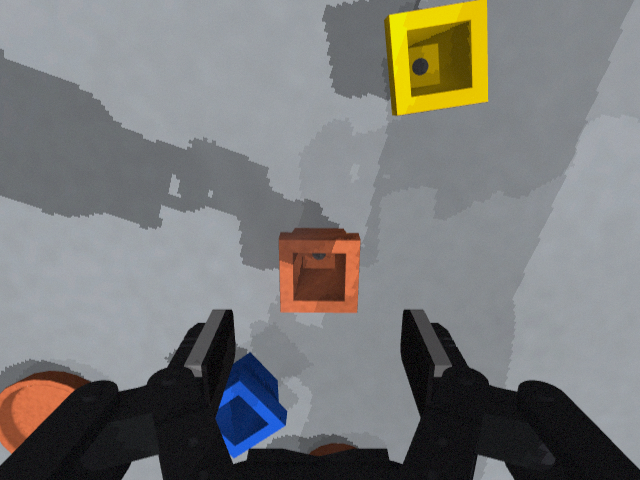

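The small square pot is at (318,272), its sides parallel to the pads and centred. I'll descend and grip.

```bash
python3 -m inch '[[[0,0,0.02],[0,0,0],0.062],[[0,0,0.04],[0,0,0],0.062],[[0,0,0.057],[0,0,0],0.062],[[0,0,0.0655],[0,0,0],0.062],[[0,0,0.0655],[0,0,0],0.034],[[0,0,0.0655],[0,0,0],0.034],[[0,0,0.0655],[0,0,0],0.034],[[0,0,0.0655],[0,0,0],0.034],[[0,0,0.0655],[0,0,0],0.034],[[0,0,0.0655],[0,0,0],0.034],[[0,0,0.0655],[0,0,0],0.034]]' 30
python3 -m inch '[[[0,0,0],[0,0,0],0.034],[[0,0,-0.01],[0,0,0],0.034],[[0,0,-0.03],[0,0,0],0.034],[[0,0,-0.05],[0,0,0],0.034],[[0,0,-0.065],[0,0,0],0.034],[[0,0,-0.065],[0,0,0],0.034]]' 30
python3 -c "
from h import *
go(.6319,-.087,.10,108.3)
p,d=snapshot('wrist');cv2.imwrite('pics/w7.png',p[:,:,::-1])"
```

```text
time: 7.87
tcp_pos: [0.4797, 0.2139, 0.1905]
ee_rot: [1.84, 2.546, 0.004]
wrist_force: [-0.1, 0.4, -0.1]
opening: 0.457
time: 8.37
tcp_pos: [0.481, 0.2143, 0.2597]
ee_rot: [1.838, 2.543, 0.013]
wrist_force: [1.1, 0.5, -0.8]
opening: 0.46
t 8.37 tcp [0.481  0.2143 0.2597] yaw 108.3 tilt [ 0.0083  0.0041 -1.    ] j6 -1.61 F [ 1.1  0.5 -0.8] op 39.2
shift [-0.3334  0.0486  0.0047] turn [ 0.009 -0.001 -0.   ]
rows>= 8.1 0.1
```

View pics/w7.png

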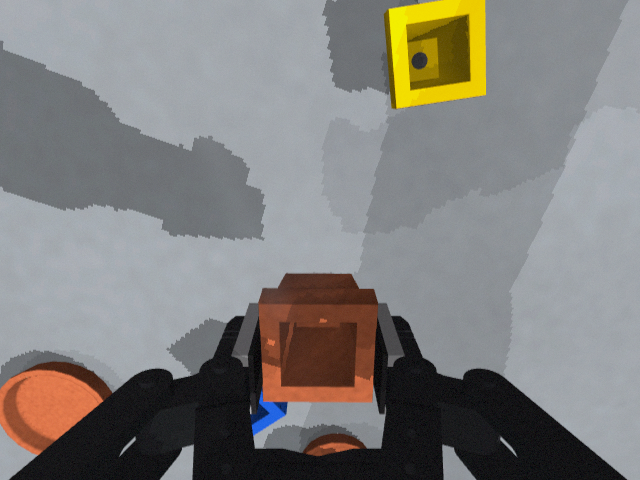

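Held square between the pads, with the rim centre at (318,345). I'll transfer it to the small square saucer.

```bash
python3 -m inch '[[[-0.02,0.003,0],[0,0,0],0.034],[[-0.05,0.0075,0],[0,0,0],0.034],[[-0.09,0.013,0],[0,0,0],0.034],[[-0.13,0.019,0],[0,0,0],0.034],[[-0.17,0.025,0],[0,0,0],0.034],[[-0.21,0.031,0],[0,0,0],0.034],[[-0.25,0.0365,0],[0,0,0],0.034],[[-0.285,0.0415,0],[0,0,0],0.034],[[-0.31,0.045,0],[0,0,0],0.034],[[-0.326,0.0475,0],[0,0,0],0.034],[[-0.3334,0.0486,0],[0,0,0],0.034],[[-0.3334,0.0486,0],[0,0,0],0.034]]'
python3 -m inch '[[[0,0,0],[0,0,0],0.034],[[0,0,0],[0,0,0],0.034]]'
python3 -c "
from h import *
go(.6319,-.087,.0407,108.3)
p,d=snapshot('wrist');cv2.imwrite('pics/w8.png',p[:,:,::-1])"
```

```text
time: 9.42
tcp_pos: [0.6303, -0.0883, 0.2536]
ee_rot: [-1.841, -2.544, -0.002]
wrist_force: [-0.3, 0.6, -0.4]
opening: 0.458
time: 9.58
tcp_pos: [0.6297, -0.0861, 0.2539]
ee_rot: [-1.837, -2.546, -0.003]
wrist_force: [-0.8, 1.3, -0.4]
opening: 0.463
t 9.58 tcp [ 0.6297 -0.0861  0.2539] yaw 108.4 tilt [-5.0e-04  2.6e-03 -1.0e+00] j6 -2.15 F [-0.8  1.3 -0.4] op 39.5
shift [-0.0017  0.0018  0.0582] turn [ 0.    -0.003  0.001]
rows>= 1.4 0.0
```

View pics/w8.png

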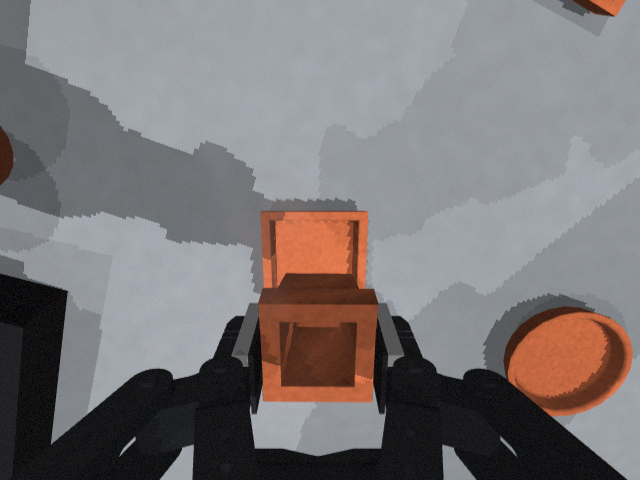

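The saucer spans columns 262–368 and is square and in line with the pot. Lowering now.

```bash
python3 -m inch '[[[-0.001,0.002,0.012],[0,0,0],0.034],[[-0.0015,0.002,0.028],[0,0,0],0.034],[[-0.0015,0.002,0.042],[0,0,0],0.034],[[-0.0015,0.002,0.05],[0,0,0],0.034],[[-0.0015,0.002,0.054],[0,0,0],0.034],[[-0.0015,0.002,0.056],[0,0,0],0.034],[[-0.0015,0.002,0.057],[0,0,0],0.034],[[-0.0015,0.002,0.057],[0,0,0],0.034]]'
python3 -m inch '[[[0,0,0.001],[0,0,0],0.034],[[0,0,0.001],[0,0,0],0.034],[[0,0,0.001],[0,0,0],0.034]]'
python3 -m inch '[[[0,0,0.001],[0,0,0],0.034],[[0,0,0.001],[0,0,0],0.034],[[0,0,0.001],[0,0,0],0.034]]'
```

```text
time: 10.3
tcp_pos: [0.6329, -0.0883, 0.1978]
ee_rot: [1.84, 2.546, 0.003]
wrist_force: [0.3, -0.6, -1.2]
opening: 0.462
time: 10.55
tcp_pos: [0.6329, -0.0883, 0.1971]
ee_rot: [1.84, 2.546, 0.004]
wrist_force: [-0.1, -0.6, 0.2]
opening: 0.461
time: 10.8
tcp_pos: [0.6327, -0.0882, 0.1955]
ee_rot: [-1.84, -2.546, -0.003]
wrist_force: [0.5, -0.4, -0.6]
opening: 0.462
```

```bash
python3 -m inch '[[[0,0,0.001],[0,0,0],0.034],[[0,0,0.001],[0,0,0],0.034],[[0,0,0.001],[0,0,0],0.034]]'
python3 -m inch '[[[0,0,0.0005],[0,0,0],0.034],[[0,0,0.0005],[0,0,0],0.034],[[0,0,0.0005],[0,0,0],0.034]]'
```

```text
time: 11.05
tcp_pos: [0.6328, -0.0882, 0.1947]
ee_rot: [-1.84, -2.546, -0.003]
wrist_force: [-0.1, 0.2, 1.2]
opening: 0.461
time: 11.3
tcp_pos: [0.6329, -0.0882, 0.1947]
ee_rot: [-1.84, -2.546, -0.003]
wrist_force: [-1.5, -0.1, 6.0]
opening: 0.456
```

Contact at 0.1947 m against a pick height of about 0.190, so it has seated. Release and rise.

```bash
python3 -m inch '[[[0,0,-0.001],[0,0,0],0.045],[[0,0,-0.001],[0,0,0],0.055],[[0,0,-0.001],[0,0,0],0.065],[[0,0,-0.001],[0,0,0],0.065],[[0,0,-0.015],[0,0,0],0.065],[[0,0,-0.045],[0,0,0],0.08],[[0,0,-0.08],[0,0,0],0.0854],[[0,0,-0.1],[0,0,0],0.0854],[[0,0,-0.1],[0,0,0],0.0854],[[0,0,-0.1],[0,0,0],0.0854]]'
python3 -c "
from h import *
go(.4413,-.3628,.13,40.3)
go(.4413,-.3628,.13,130.3)
p,d=snapshot('wrist');cv2.imwrite('pics/w9.png',p[:,:,::-1])"
```

```text
time: 12.13
tcp_pos: [0.6333, -0.0886, 0.2971]
ee_rot: [1.838, 2.543, 0.006]
wrist_force: [-0.1, -0.8, -0.6]
opening: 1.0
t 12.13 tcp [ 0.6333 -0.0886  0.2971] yaw 108.3 tilt [ 5.4e-03  6.0e-04 -1.0e+00] j6 -2.15 F [-0.1 -0.8 -0.6] op 85.4
shift [-0.2001 -0.2684  0.0109] turn [ 0.005 -0.002  1.187]
rows>= 8.0 9.5
t 12.13 tcp [ 0.6333 -0.0886  0.2971] yaw 108.3 tilt [ 5.4e-03  6.0e-04 -1.0e+00] j6 -2.15 F [-0.1 -0.8 -0.6] op 85.4
shift [-0.2001 -0.2684  0.0109] turn [ 0.005  0.002 -0.384]
rows>= 8.0 3.1
```

View pics/w9.png

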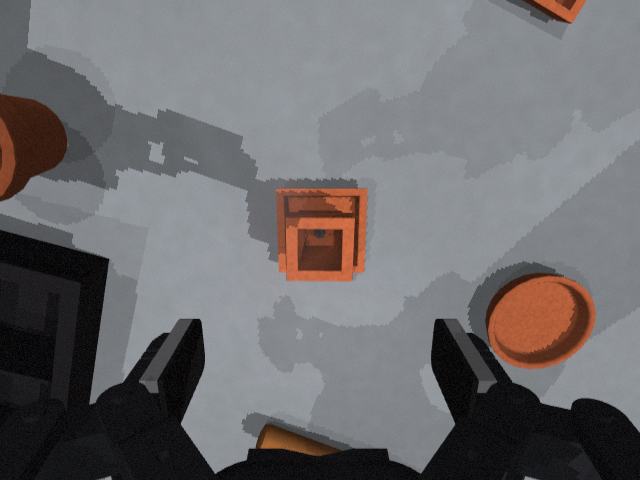

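The small square pot stands in line inside its saucer at (321,247). For the large square pot I'll use yaw 40.3°, which keeps joint 6 clear of its limit.

```bash
python3 -m inch '[[[-0.02,-0.027,0],[0,0,0.11],0.0854],[[-0.042,-0.056,0],[0,0,0.23],0.0854],[[-0.064,-0.086,0],[0,0,0.35],0.0854],[[-0.086,-0.115,0],[0,0,0.47],0.0854],[[-0.108,-0.145,0],[0,0,0.59],0.0854],[[-0.13,-0.174,0],[0,0,0.71],0.0854],[[-0.152,-0.203,0],[0,0,0.83],0.0854],[[-0.172,-0.23,0],[0,0,0.95],0.0854],[[-0.186,-0.249,0],[0,0,1.05],0.0854],[[-0.196,-0.263,0.005],[0,0,1.13],0.0854],[[-0.2,-0.268,0.01],[0,0,1.187],0.0854],[[-0.2,-0.268,0.01],[0,0,1.187],0.0854]]'
python3 -m inch '[[[0,0,0],[0,0,0],0.0854],[[0,0,0],[0,0,0],0.0854],[[0,0,0],[0,0,0],0.0854]]'
python3 -c "
from h import *
go(.4413,-.3628,.052,40.3)
p,d=snapshot('wrist');cv2.imwrite('pics/w10.png',p[:,:,::-1])"
```

```text
time: 13.18
tcp_pos: [0.4391, -0.3629, 0.2802]
ee_rot: [-2.945, -1.074, 0.002]
wrist_force: [-0.3, -0.0, -0.3]
opening: 0.997
time: 13.43
tcp_pos: [0.4413, -0.3617, 0.2831]
ee_rot: [-2.946, -1.084, -0.002]
wrist_force: [-0.6, -0.5, 0.5]
opening: 1.001
t 13.43 tcp [ 0.4413 -0.3617  0.2831] yaw 40.4 tilt [ 4.0e-04  2.5e-03 -1.0e+00] j6 -1.52 F [-0.6 -0.5  0.5] op 85.5
shift [-0.0009  0.001   0.0761] turn [-0.002 -0.002  0.002]
rows>= 1.8 0.0
```

View pics/w10.png

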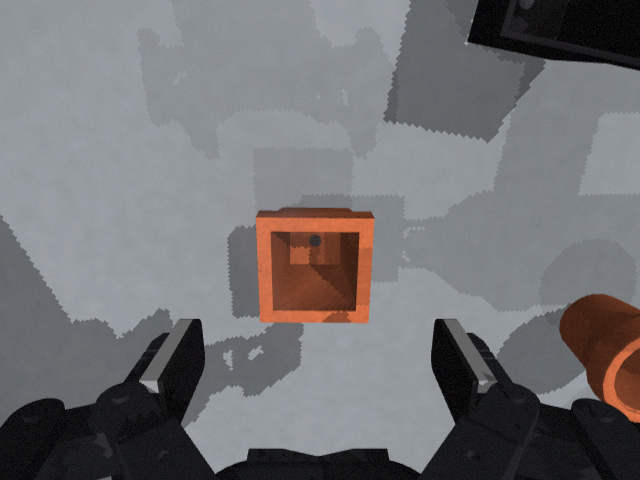

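The large square pot's rim is at x 257–374 and level, so it is square to the jaws, which clear both sides. Descend and grip.

```bash
python3 -m inch '[[[0,0.001,0.02],[0,0,0],0.0854],[[-0.001,0.001,0.045],[0,0,0],0.0854],[[-0.001,0.001,0.065],[0,0,0],0.0854],[[-0.001,0.001,0.0765],[0,0,0],0.0854],[[-0.001,0.001,0.0765],[0,0,0],0.0854],[[-0.001,0.001,0.0765],[0,0,0],0.052],[[-0.001,0.001,0.0765],[0,0,0],0.052],[[-0.001,0.001,0.0765],[0,0,0],0.052],[[-0.001,0.001,0.0765],[0,0,0],0.052],[[-0.001,0.001,0.0765],[0,0,0],0.052],[[-0.001,0.001,0.0765],[0,0,0],0.052],[[-0.001,0.001,0.0765],[0,0,0],0.052]]' 40
python3 -m inch '[[[0,0,0],[0,0,0],0.052],[[0,0,-0.01],[0,0,0],0.052],[[0,0,-0.03],[0,0,0],0.052],[[0,0,-0.06],[0,0,0],0.052],[[0,0,-0.09],[0,0,0],0.052],[[0,0,-0.115],[0,0,0],0.052],[[0,0,-0.12],[0,0,0],0.052],[[0,0,-0.12],[0,0,0],0.052]]' 40
python3 -c "
from h import *
go(.4308,-.0247,.17,82.5)
p,d=snapshot('wrist');cv2.imwrite('pics/w11.png',p[:,:,::-1])"
```

```text
time: 14.48
tcp_pos: [0.4415, -0.3643, 0.2088]
ee_rot: [2.948, 1.081, 0.004]
wrist_force: [1.3, -0.6, 6.7]
opening: 0.693
time: 15.15
tcp_pos: [0.4411, -0.3642, 0.3296]
ee_rot: [2.947, 1.081, 0.005]
wrist_force: [0.2, -0.1, -0.9]
opening: 0.695
t 15.15 tcp [ 0.4411 -0.3642  0.3296] yaw 40.3 tilt [ 0.0039 -0.0017 -1.    ] j6 -1.52 F [ 0.2 -0.1 -0.9] op 59.4
shift [ 0.2116 -0.2657  0.004 ] turn [ 0.004 -0.    -0.737]
rows>= 8.1 5.9
```

View pics/w11.png

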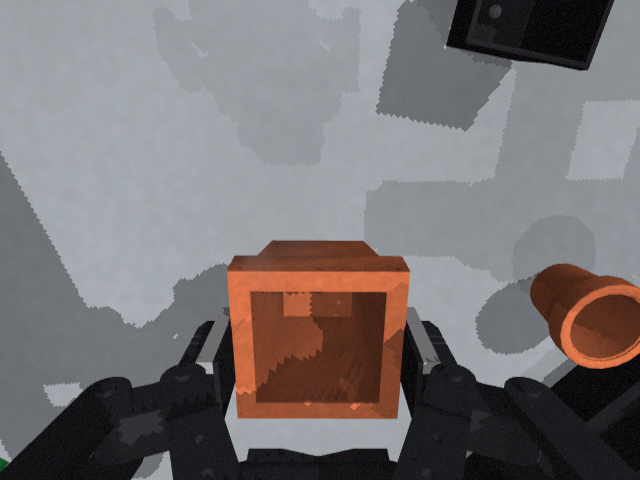

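Held, opening 59 mm. I'll transfer it at a pot-bottom height of about 0.12 m, clear of the black pot (70 mm).

```bash
python3 -m inch '[[[0.012,-0.015,0],[0,0,-0.05],0.052],[[0.033,-0.041,0],[0,0,-0.12],0.052],[[0.056,-0.07,0],[0,0,-0.2],0.052],[[0.08,-0.1,0],[0,0,-0.29],0.052],[[0.104,-0.13,0],[0,0,-0.38],0.052],[[0.128,-0.16,0],[0,0,-0.47],0.052],[[0.152,-0.19,0],[0,0,-0.56],0.052],[[0.174,-0.218,0],[0,0,-0.64],0.052],[[0.192,-0.241,0],[0,0,-0.7],0.052],[[0.204,-0.256,0],[0,0,-0.73],0.052],[[0.2116,-0.2657,0],[0,0,-0.737],0.052],[[0.2116,-0.2657,0],[0,0,-0.737],0.052]]'
python3 -m inch '[[[0,0,0.015],[0,0,0],0.052],[[0,0,0.035],[0,0,0],0.052],[[0,0,0.05],[0,0,0],0.052],[[0,0,0.055],[0,0,0],0.052],[[0,0,0.055],[0,0,0],0.052],[[0,0,0.055],[0,0,0],0.052]]'
python3 -c "
from h import *
go(.4308,-.0247,.0588,82.5)
p,d=snapshot('wrist');cv2.imwrite('pics/w12.png',p[:,:,::-1])"
```

```text
time: 16.2
tcp_pos: [0.4293, -0.0223, 0.3245]
ee_rot: [-2.354, -2.072, 0.001]
wrist_force: [-0.3, 0.2, -1.0]
opening: 0.686
time: 16.7
tcp_pos: [0.4303, -0.0247, 0.2718]
ee_rot: [-2.361, -2.069, -0.001]
wrist_force: [0.8, -0.8, -0.7]
opening: 0.691
t 16.7 tcp [ 0.4303 -0.0247  0.2718] yaw 82.5 tilt [-0.001   0.0021 -1.    ] j6 -1.67 F [ 0.8 -0.8 -0.7] op 59.0
shift [-0.0001  0.0006  0.058 ] turn [-0.001 -0.002 -0.001]
rows>= 1.4 0.0
```

View pics/w12.png

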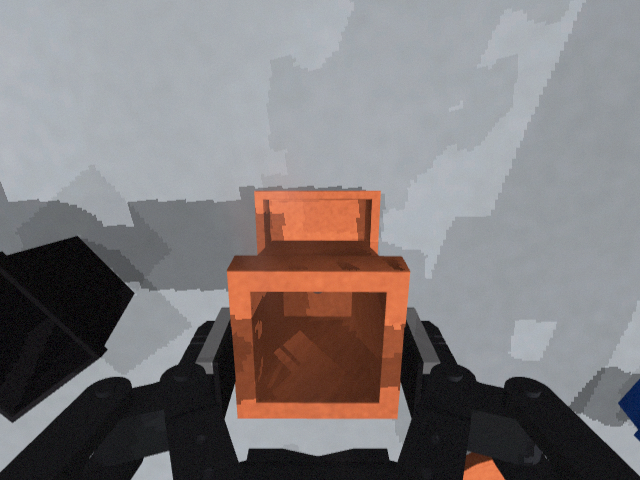

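The saucer (x 255–380) is in line with the pot. Lowering.

```bash
python3 -m inch '[[[0,0.0005,0.012],[0,0,0],0.052],[[0,0.0005,0.028],[0,0,0],0.052],[[0,0.0005,0.042],[0,0,0],0.052],[[0,0.0005,0.05],[0,0,0],0.052],[[0,0.0005,0.054],[0,0,0],0.052],[[0,0.0005,0.0555],[0,0,0],0.052],[[0,0.0005,0.056],[0,0,0],0.052],[[0,0.0005,0.056],[0,0,0],0.052]]'
python3 -m inch '[[[0,0,0.001],[0,0,0],0.052],[[0,0,0.001],[0,0,0],0.052],[[0,0,0.001],[0,0,0],0.052]]'
python3 -m inch '[[[0,0,0.001],[0,0,0],0.052],[[0,0,0.001],[0,0,0],0.052],[[0,0,0.001],[0,0,0],0.052]]'
```

```text
time: 17.42
tcp_pos: [0.4315, -0.0244, 0.2173]
ee_rot: [2.362, 2.071, 0.004]
wrist_force: [-0.1, -0.4, -1.7]
opening: 0.689
time: 17.67
tcp_pos: [0.4312, -0.0243, 0.2159]
ee_rot: [-2.362, -2.071, -0.003]
wrist_force: [0.3, 0.4, -1.2]
opening: 0.69
time: 17.92
tcp_pos: [0.431, -0.0242, 0.2144]
ee_rot: [-2.361, -2.071, -0.003]
wrist_force: [-0.8, -0.3, -1.0]
opening: 0.692
```

```bash
python3 -m inch '[[[0,0,0.001],[0,0,0],0.052],[[0,0,0.001],[0,0,0],0.052],[[0,0,0.001],[0,0,0],0.052]]'
python3 -m inch '[[[0,0,0.0007],[0,0,0],0.052],[[0,0,0.0007],[0,0,0],0.052],[[0,0,0.0007],[0,0,0],0.052]]'
```

```text
time: 18.17
tcp_pos: [0.4312, -0.0243, 0.2138]
ee_rot: [-2.361, -2.071, -0.003]
wrist_force: [-0.2, -0.5, 2.8]
opening: 0.693
time: 18.42
tcp_pos: [0.4314, -0.0243, 0.2138]
ee_rot: [-2.361, -2.071, -0.003]
wrist_force: [-4.3, -0.5, 7.3]
opening: 0.692
```

Contact came exactly at the predicted 0.2138 m. Release and rise.

```bash
python3 -m inch '[[[0,0,-0.001],[0,0,0],0.065],[[0,0,-0.001],[0,0,0],0.075],[[0,0,-0.001],[0,0,0],0.0854],[[0,0,-0.001],[0,0,0],0.0854],[[0,0,-0.001],[0,0,0],0.0854],[[0,0,-0.015],[0,0,0],0.0854],[[0,0,-0.04],[0,0,0],0.0854],[[0,0,-0.07],[0,0,0],0.0854],[[0,0,-0.08],[0,0,0],0.0854],[[0,0,-0.08],[0,0,0],0.0854],[[0,0,-0.08],[0,0,0],0.0854]]'
python3 -c "
from h import *
go(.6322,-.284,.14,60)
p,d=snapshot('wrist');cv2.imwrite('pics/w13.png',p[:,:,::-1])"
```

```text
time: 19.33
tcp_pos: [0.4309, -0.0244, 0.2926]
ee_rot: [-2.362, -2.071, -0.004]
wrist_force: [-0.4, -0.3, 0.2]
opening: 0.997
t 19.33 tcp [ 0.4309 -0.0244  0.2926] yaw 82.5 tilt [ 0.0015  0.0017 -1.    ] j6 -1.67 F [-0.4 -0.3  0.2] op 85.2
shift [-0.2312  0.2334 -0.0025] turn [ 0.001 -0.002  0.393]
rows>= 7.9 3.1
```

View pics/w13.png

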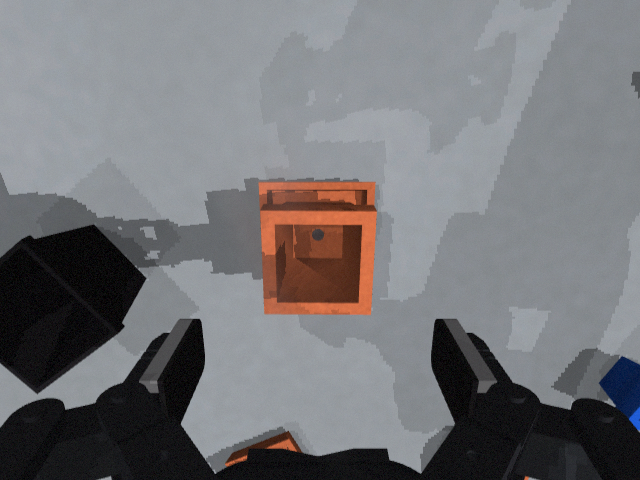

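The large square pot stands in line in its saucer. Before reaching for the large round pot I'll check the tray's clearance in the depth picture I already have.

```bash
python3 -c "
from h import *
ci=camera_info('top');d=np.load('pics/top0.npy')
v=np.arange(125,160,3)
print(cloud(ci,np.c_[v*0+470,v],d[v,470]).round(3))
go(.6322,-.284,.14,82.5)
"
```

```text
[[ 0.734 -0.294  0.039]
 [ 0.728 -0.294  0.039]
 [ 0.723 -0.294  0.036]
 [ 0.718 -0.296  0.031]
 [ 0.706 -0.289  0.05 ]
 [ 0.7   -0.289  0.05 ]
 [ 0.704 -0.3    0.013]
 [ 0.701 -0.304  0.   ]
 [ 0.695 -0.304 -0.001]
 [ 0.689 -0.304 -0.004]
 [ 0.682 -0.304 -0.002]
 [ 0.66  -0.283  0.064]]
t 19.38 tcp [ 0.4305 -0.0243  0.2914] yaw 82.5 tilt [-0.001   0.0023 -1.    ] j6 -1.67 F [0.3 0.2 0.2] op 85.3
shift [-0.2312  0.2339 -0.0044] turn [-0.001 -0.002  0.   ]
rows>= 7.9 0.0
```

```bash
python3 -m inch '[[[-0.02,0.02,0],[0,0,0],0.0854],[[-0.045,0.0455,0],[0,0,0],0.0854],[[-0.073,0.074,0],[0,0,0],0.0854],[[-0.101,0.102,0],[0,0,0],0.0854],[[-0.129,0.1305,0],[0,0,0],0.0854],[[-0.157,0.159,0],[0,0,0],0.0854],[[-0.185,0.187,0],[0,0,0],0.0854],[[-0.21,0.2125,0],[0,0,0],0.0854],[[-0.225,0.2275,0],[0,0,0],0.0854],[[-0.2312,0.2337,0],[0,0,0],0.0854],[[-0.2312,0.2337,0],[0,0,0],0.0854],[[-0.2312,0.2337,0],[0,0,0],0.0854]]'
python3 -m inch '[[[0,0,0],[0,0,0],0.0854],[[0,0,0],[0,0,0],0.0854]]'
python3 -c "
from h import *
go(.6322,-.284,.056,82.5)
p,d=snapshot('wrist');cv2.imwrite('pics/w14.png',p[:,:,::-1])"
```

```text
time: 20.38
tcp_pos: [0.6319, -0.2834, 0.2902]
ee_rot: [-2.358, -2.068, -0.001]
wrist_force: [0.3, 0.1, 0.6]
opening: 1.002
time: 20.55
tcp_pos: [0.6318, -0.2827, 0.2919]
ee_rot: [-2.359, -2.071, -0.002]
wrist_force: [-0.6, -0.3, -0.2]
opening: 1.003
t 20.55 tcp [ 0.6318 -0.2827  0.2919] yaw 82.6 tilt [-4.0e-04  2.7e-03 -1.0e+00] j6 -1.97 F [-0.6 -0.3 -0.2] op 85.7
shift [-0.0014  0.0006  0.0809] turn [-0.001 -0.003  0.001]
rows>= 1.9 0.0
```

View pics/w14.png

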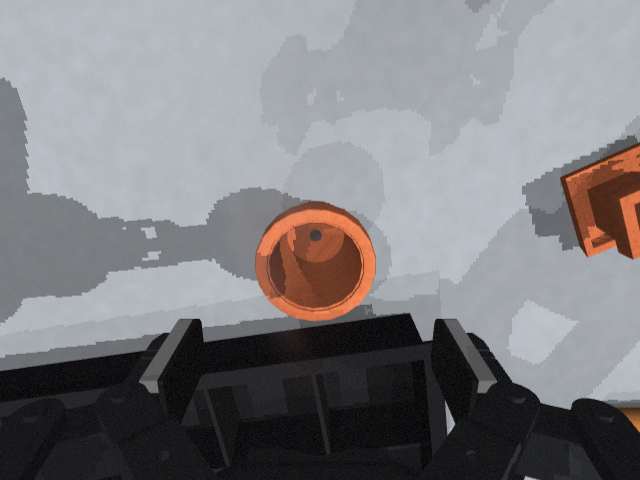

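The large round pot is centred at (316,261) between the pads. Descend and grip.

```bash
python3 -m inch '[[[-0.001,0.001,0.02],[0,0,0],0.0854],[[-0.001,0.001,0.045],[0,0,0],0.0854],[[-0.001,0.001,0.068],[0,0,0],0.0854],[[-0.001,0.001,0.081],[0,0,0],0.0854],[[-0.001,0.001,0.081],[0,0,0],0.0854],[[-0.001,0.001,0.081],[0,0,0],0.058],[[-0.001,0.001,0.081],[0,0,0],0.058],[[-0.001,0.001,0.081],[0,0,0],0.058],[[-0.001,0.001,0.081],[0,0,0],0.058],[[-0.001,0.001,0.081],[0,0,0],0.058],[[-0.001,0.001,0.081],[0,0,0],0.058]]' 40
python3 -m inch '[[[0,0,0],[0,0,0],0.058],[[0,0,0],[0,0,0],0.058]]' 40
python3 -m inch '[[[0,0,0],[0,0,0],0.058],[[0,0,-0.01],[0,0,0],0.058],[[0,0,-0.03],[0,0,0],0.058],[[0,0,-0.06],[0,0,0],0.058],[[0,0,-0.085],[0,0,0],0.058],[[0,0,-0.09],[0,0,0],0.058],[[0,0,-0.09],[0,0,0],0.058]]' 40
python3 -c "
from h import *
go(.6477,.0835,.146,82.5)
p,d=snapshot('wrist');cv2.imwrite('pics/w15.png',p[:,:,::-1])"
```

```text
time: 21.52
tcp_pos: [0.6341, -0.2854, 0.2135]
ee_rot: [2.36, 2.07, 0.005]
wrist_force: [-0.4, 0.7, 5.8]
opening: 0.763
time: 21.68
tcp_pos: [0.6342, -0.2854, 0.2135]
ee_rot: [2.36, 2.07, 0.005]
wrist_force: [-0.3, -0.0, 5.5]
opening: 0.763
time: 22.27
tcp_pos: [0.6339, -0.2856, 0.3043]
ee_rot: [2.359, 2.069, 0.005]
wrist_force: [0.2, -0.8, -1.5]
opening: 0.763
t 22.27 tcp [ 0.6339 -0.2856  0.3043] yaw 82.5 tilt [ 4.9e-03 -7.0e-04 -1.0e+00] j6 -1.97 F [ 0.2 -0.8 -1.5] op 65.2
shift [ 0.3677 -0.0345  0.0032] turn [0.005 0.    0.   ]
rows>= 8.9 0.0
```

View pics/w15.png

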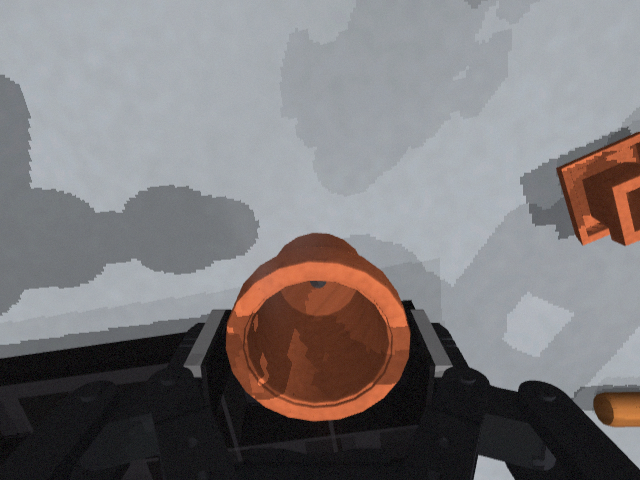

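Held, pot bottom about 90 mm up, so it clears the small square pot (45 mm) on the way. Transfer now.

```bash
python3 -m inch '[[[0.015,-0.0015,0],[0,0,0],0.058],[[0.04,-0.004,0],[0,0,0],0.058],[[0.075,-0.007,0],[0,0,0],0.058],[[0.115,-0.011,0],[0,0,0],0.058],[[0.155,-0.0145,0],[0,0,0],0.058],[[0.195,-0.018,0],[0,0,0],0.058],[[0.235,-0.022,0],[0,0,0],0.058],[[0.275,-0.026,0],[0,0,0],0.058],[[0.312,-0.0295,0],[0,0,0],0.058],[[0.34,-0.032,0],[0,0,0],0.058],[[0.358,-0.0335,0],[0,0,0],0.058],[[0.3677,-0.0345,0],[0,0,0],0.058]]'
python3 -m inch '[[[0,0,0],[0,0,0],0.058],[[0,0,0.01],[0,0,0],0.058],[[0,0,0.025],[0,0,0],0.058],[[0,0,0.03],[0,0,0],0.058],[[0,0,0.03],[0,0,0],0.058],[[0,0,0.03],[0,0,0],0.058]]'
python3 -c "
from h import *
go(.6477,.0835,.0635,82.5)
p,d=snapshot('wrist');cv2.imwrite('pics/w16.png',p[:,:,::-1])"
```

```text
time: 23.32
tcp_pos: [0.6456, 0.0872, 0.2989]
ee_rot: [-2.355, -2.072, 0.003]
wrist_force: [-0.5, -0.1, -0.8]
opening: 0.763
time: 23.82
tcp_pos: [0.6467, 0.0829, 0.2704]
ee_rot: [-2.361, -2.068, 0.001]
wrist_force: [-0.3, 0.4, -1.1]
opening: 0.765
t 23.82 tcp [0.6467 0.0829 0.2704] yaw 82.4 tilt [-0.0021  0.0018 -1.    ] j6 -1.43 F [-0.3  0.4 -1.1] op 65.4
shift [0.0007 0.001  0.0519] turn [-0.002 -0.001 -0.001]
rows>= 1.2 0.0
```

View pics/w16.png

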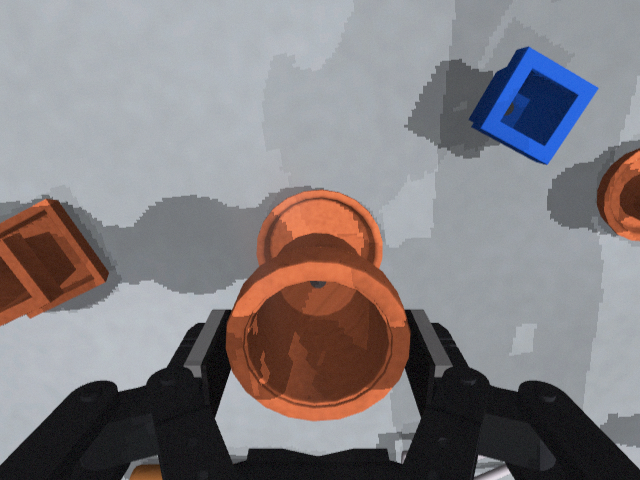

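The saucer is at (320,240), in line with the pot. Lowering.

```bash
python3 -m inch '[[[0.0005,0.001,0.012],[0,0,0],0.058],[[0.0005,0.001,0.026],[0,0,0],0.058],[[0.0005,0.001,0.038],[0,0,0],0.058],[[0.0005,0.001,0.045],[0,0,0],0.058],[[0.0005,0.001,0.048],[0,0,0],0.058],[[0.0005,0.001,0.05],[0,0,0],0.058],[[0.0005,0.001,0.0505],[0,0,0],0.058],[[0.0005,0.001,0.0505],[0,0,0],0.058]]'
python3 -m inch '[[[0,0,0.001],[0,0,0],0.058],[[0,0,0.001],[0,0,0],0.058],[[0,0,0.001],[0,0,0],0.058]]'
python3 -m inch '[[[0,0,0.001],[0,0,0],0.058],[[0,0,0.001],[0,0,0],0.058],[[0,0,0.001],[0,0,0],0.058]]'
```

```text
time: 24.53
tcp_pos: [0.6484, 0.0844, 0.2219]
ee_rot: [-2.361, -2.071, -0.004]
wrist_force: [0.6, -0.3, -0.5]
opening: 0.766
time: 24.78
tcp_pos: [0.6484, 0.0844, 0.2211]
ee_rot: [-2.361, -2.071, -0.004]
wrist_force: [-0.6, 0.3, -0.7]
opening: 0.765
time: 25.03
tcp_pos: [0.6482, 0.0844, 0.2196]
ee_rot: [-2.361, -2.071, -0.003]
wrist_force: [0.1, 0.9, -1.1]
opening: 0.767
```

```bash
python3 -m inch '[[[0,0,0.001],[0,0,0],0.058],[[0,0,0.001],[0,0,0],0.058],[[0,0,0.001],[0,0,0],0.058]]'
python3 -m inch '[[[0,0,0.0007],[0,0,0],0.058],[[0,0,0.0007],[0,0,0],0.058],[[0,0,0.0007],[0,0,0],0.058]]'
```

```text
time: 25.28
tcp_pos: [0.6482, 0.0844, 0.2186]
ee_rot: [-2.361, -2.071, -0.003]
wrist_force: [-0.5, 0.8, -0.7]
opening: 0.764
time: 25.53
tcp_pos: [0.6484, 0.0844, 0.2185]
ee_rot: [-2.361, -2.071, -0.003]
wrist_force: [-1.7, 0.1, 3.4]
opening: 0.77
```

Contact at the predicted 0.2185 m. I'll release, rise, and draw back toward the base so the top view is clear.

```bash
python3 -m inch '[[[0,0,-0.0005],[0,0,0],0.07],[[0,0,-0.0005],[0,0,0],0.078],[[0,0,-0.0005],[0,0,0],0.0854],[[0,0,-0.0005],[0,0,0],0.0854],[[0,0,-0.0005],[0,0,0],0.0854],[[0,0,-0.015],[0,0,0],0.0854],[[0,0,-0.045],[0,0,0],0.0854],[[0,0,-0.08],[0,0,0],0.0854],[[0,0,-0.115],[0,0,0],0.0854],[[0,0,-0.14],[0,0,0],0.0854],[[0,0,-0.15],[0,0,0],0.0854],[[0,0,-0.15],[0,0,0],0.0854]]'
python3 -c "
from h import *
go(.22,.5,.25,82.5)"
```

```text
time: 26.53
tcp_pos: [0.6488, 0.0841, 0.3729]
ee_rot: [2.359, 2.069, 0.012]
wrist_force: [1.4, -0.3, -0.1]
opening: 1.004
t 26.53 tcp [0.6488 0.0841 0.3729] yaw 82.5 tilt [ 0.0085  0.002  -1.    ] j6 -1.43 F [ 1.4 -0.3 -0.1] op 85.7
shift [ 0.3565 -0.4791 -0.0349] turn [ 0.008 -0.003  0.   ]
rows>= 14.3 0.1
```

```bash
python3 -m inch '[[[0.024,-0.033,-0.003],[0,0,0],0.0854],[[0.048,-0.066,-0.006],[0,0,0],0.0854],[[0.072,-0.099,-0.01],[0,0,0],0.0854],[[0.096,-0.132,-0.014],[0,0,0],0.0854],[[0.12,-0.165,-0.018],[0,0,0],0.0854],[[0.144,-0.198,-0.022],[0,0,0],0.0854],[[0.168,-0.231,-0.026],[0,0,0],0.0854],[[0.192,-0.264,-0.03],[0,0,0],0.0854],[[0.216,-0.297,-0.035],[0,0,0],0.0854],[[0.24,-0.33,-0.035],[0,0,0],0.0854],[[0.264,-0.36,-0.035],[0,0,0],0.0854],[[0.28,-0.38,-0.035],[0,0,0],0.0854]]'
python3 -m inch '[[[0.02,-0.02,0],[0,0,0],0.0854],[[0.045,-0.045,0],[0,0,0],0.0854],[[0.07,-0.07,0],[0,0,0],0.0854],[[0.076,-0.09,0],[0,0,0],0.0854],[[0.076,-0.09,0],[0,0,0],0.0854],[[0.076,-0.09,0],[0,0,0],0.0854],[[0.076,-0.09,0],[0,0,0],0.0854],[[0.076,-0.09,0],[0,0,0],0.0854]]'
python3 - <<'E'
from h import *
ci=camera_info("top");p,d=snapshot("top");cv2.imwrite("pics/top1.png",p[:,:,::-1]);np.save("pics/top1.npy",d)
s,_=snapshot("side");cv2.imwrite("pics/side1.png",s[:,:,::-1])
m=omask(p);v,u=np.nonzero(m&(d>0).astype(np.uint8));P=cloud(ci,np.c_[u,v],d[v,u])
for nm,x,y,hp,hs,r in (("RS",.6392,.280,.042,.013,.03),("SS",.6319,-.0871,.04,.013,.042),("SL",.4308,-.0247,.058,.015,.052),("RL",.6477,.0835,.062,.015,.04)):
    N=P[np.hypot(P[:,0]-x,P[:,1]-y)<r+.01]
    A=N[abs(N[:,2]-hp-.005)<.004]; B=N[abs(N[:,2]-hs)<.003]
    print(nm,"pot z",np.median(A[:,2]).round(4),*rect(A),"| saucer",*rect(B))
print(cloud(ci,[(425,271)],[d[271,425]]).round(3))
E
```

```text
time: 27.53
tcp_pos: [0.305, 0.4125, 0.4008]
ee_rot: [-2.358, -2.073, 0.003]
wrist_force: [0.9, 0.2, -0.8]
opening: 1.002
time: 28.2
tcp_pos: [0.2292, 0.4976, 0.4023]
ee_rot: [-2.363, -2.07, -0.0]
wrist_force: [-0.3, 0.6, 0.2]
opening: 0.998
RS pot z 0.0461 [640.  277.8] [39.8 38.8] 43.1 | saucer [635.  275.2] [42.9 53.8] 46.1
SS pot z 0.0443 [633.3 -88.3] [40.4 40.4] 18.0 | saucer [631.8 -87.3] [57.3 57.3] 18.1
SL pot z 0.0622 [430.4 -24. ] [59.9 59.7] 82.1 | saucer [431.2 -24.7] [70.9 71. ] 82.1
RL pot z 0.0662 [646.9  83.6] [63.6 62.4] 88.3 | saucer [637.6  75.8] [47.9 72.9] 34.9
[[ 0.441 -0.198  0.004]]
```

View pics/top1.png

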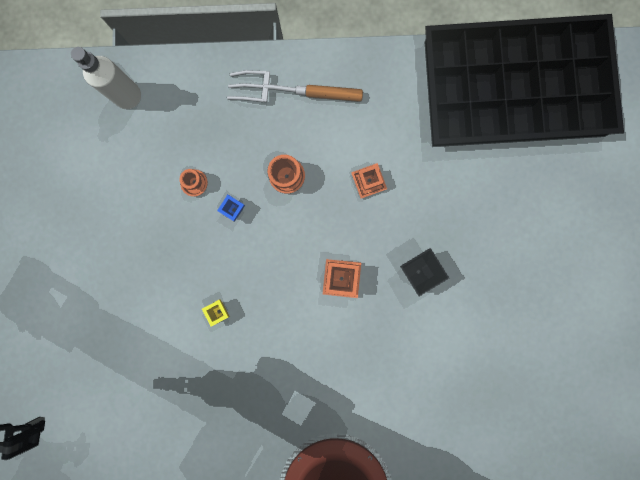

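View pics/side1.png

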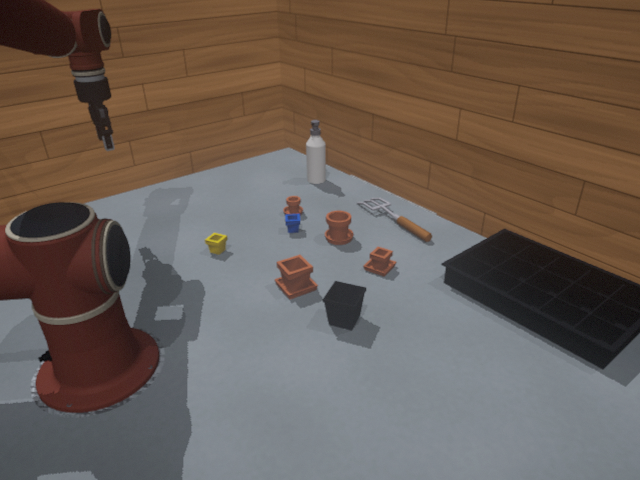

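All four pots are seated: their rims read 46.1, 44.3, 62.2 and 66.2 mm, which is pot height plus about 4–5 mm. The centres agree with the saucers and the black pot has not moved. I'll hand it in.

```bash
python3 -c "
from rig import arm
print(arm.sign_off())"
```

```text
the job is handed in; nothing more can be done
None
```

All four clay pots were placed upright in their matching saucers and the job was handed in after about 28 s of robot time. Each pot was gripped by the collar and lowered in 0.5–1 mm steps until the wrist force showed contact, then released. No verdict is reported, so these are my own last checks.

- **Seating:** each rim sits about 4–5 mm above the pot's own height, which matches the 5 mm saucer floor. Contact while lowering also came 4–5 mm above the pick-up height each time.
- **Square pots:** they are within 2 mm of their saucers' centres, and their sides are in line within 0.2°.
- **Round pots:** they are within about 2.5 mm of where their saucers lay at the start.
- **Left alone:** the black plastic pot and the blue and yellow look-alikes showed no movement in the before and after pictures. The arm ended clear of everything.
- **Check that disagreed:** the final fit of the two round saucers came out 6–13 mm off their starting positions. The pots hide part of those rims, so I judged them by their starting positions and by the top and side pictures, which show both pots inside the dishes.

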